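# Run a repaired induction hob up to full power on its touch slider

### The arm

A 7-joint arm with a two-finger parallel gripper is mounted at the origin on the work surface. World frame = base frame: x ahead of the robot, y to its left, z up, the work surface at z = 0. Lengths are in m, angles in rad, forces in N, time in s.
With the tool pointing down it reaches from about 0.425 to 0.925 m from the base axis. Payload 6.8 kg.
Tool frame: the origin (TCP) lies between the finger pads, 19 mm behind the fingertips; this is the grasp point; z points along the fingers, y is the line along which they close (so a half turn about z gives the same grasp; the last joint's range is limited). The gripper opens to 88 mm and grips with 3 to 60 N. Pads are 20 mm wide; open, the fingers measure 115 mm over their backs; the gripper's body (75 mm by 178 mm) begins 61 mm behind the grasp point.
Start: joints at [1.241, 0.477, 0.022, 1.555, -0.011, 1.109, -0.083], TCP at [0.148, -0.658, 0.241] pointing down, gripper open.
Joint ranges: [-2.96, 2.96], [-0.34, 2.1], [-1.41, 1.46], [0.24, 2.44], [-1.37, 4.51], [0.17, 1.92], [-2.96, 2.96]. Speed limits (rad/s): [2.39, 2.39, 3.14, 3.14, 3.14, 3.14, 3.14].

### API

Orientations are given as a rotation vector (axis times angle).
In Python, from bench import monitor, optics, bot gives the robot as it stands.
- The arm moves only by the shell command python3 -m handwheel 'ROWS' [FORCE]. ROWS is text: rows parted by semicolons, each of 7 numbers parted by spaces: the turn, a rotation vector about the tool's x, y, z in rad, then the shift along the tool's x, y, z in m, then the opening, from 0 (shut) to 1 (fully open). In form: wx wy wz dx dy dz fingers; .... A call has exactly 10 rows; each row is the pose to reach, as a shift and turn from the pose commanded when the call began, along the tool's axes at that moment; what a row does not reach only later rows make up. A row lasts 1/12 s, in which the tool goes at most 41.7 mm and 7.16 degrees, less where a joint would pass 70% of its speed; a pose out of reach is approached as far as the arm can. A call with a gripper value outside its range is refused whole. The fingers move at their own pace and stop on an object; FORCE is the grip in N (left out, the last holds). Time passes only in rows, so rows that repeat a pose let the fingers close, or fill a call up. It gives the time, the measured TCP pose, the force, the opening and the grip force at its end, in the units of the state.
- monitor.get_obs(): the state, without advancing time (a new reading comes with each control period).
- optics.read_camera(name): name is "side" or "top"; returns the picture (480x640x3 uint8, red, green, blue); there is no depth.
- optics.camera_info(name): a dict with "fx", "fy", "cx", "cy" (pixels), "dist" ([k1, k2, p1, p2, k3] as OpenCV has them; the pictures are not rectified), "R" (3x3) and "t" (3): a world point X has camera coordinates R X + t. Camera axes: x right, y down, z forward; pixel columns grow to the right and rows downward; lengths in m; the calibration is good to about 2 mm. A picture is of the moment at which its call begins. camera_info takes no time and is no camera call.
- bot.close_job(): hands the job in; it is judged then, once.
The state is a dict: "time_s": time; "joint_pos": joint angles; "joint_velocities": joint speeds; "joint_torque": joint torques, N m; "tcp_pos": TCP position; "tool_rot": TCP orientation; "force": force on the tool from outside, world axes, zero at the start; "moment": the same for the moment, N m; "grip_width": finger opening in m; "grasp_force": force on a finger pad.
Only numpy, scipy, OpenCV 4.12 (cv2) and the standard library are available. Lean on these libraries where they do the work, as an engineer would, in place of code of your own. Each camera call takes 0.05 s, during which the arm holds its last target. There are 200 camera calls.

### The job

Test the repaired two-zone induction hob: with the fingers shut, touch the round on/off key and keep the fingertips on it for about a second, then put them on the low (thin) end of the touch slider that belongs to the zone with the saucepan on it and slide them gently along the glass to its full-power (thick) end. Finish with the fingertips still resting lightly on the full-power end, so that the meter can be read; leave the other slider alone and do not shift the hob or the pan, tub and screwdriver standing on it.

Things in the scene. Friction and masses are not known exactly. Their poses are not given: they have to be found in the camera images.
- hob: Black table-top induction hob, loose, 5 kg: 360 mm deep (x), 580 wide (y), 65 high. Origin: centre of its underside; x from the front (controls) to the rear, y to its left. Flat rigid glass top at z = 65 mm (35 N is too hard). Two printed zones, radius 100 mm, centred at x = 35, y = +145 and -145 mm. Controls in a row 40 mm from the front edge: left slider, on/off key, right slider.
- left_slider: Touch slider of the left (+y) zone: straight row of nine light grey bars, 170 mm (y) by 26 mm (x), flush in the glass; senses a light touch (0.2 N up). Bars grow from 4 mm (low end, y = +85 mm) to 23 mm (full-power end, y = -85 mm). Origin: its centre on the glass surface; y along it to the hob's left, x to the rear, z up.
- right_slider: Touch slider of the right (-y) cooking zone: same size, marking and axes as the left one (low end at y = +85 mm, next to the on/off key; full-power end at y = -85 mm, at the right side of the hob).
- power_key: On/off touch key midway between the sliders, flush in the glass: a printed ring of 18 mm broken by a short bar at its rear; sensitive area 26 mm (x) by 30 mm (y). It responds when touched lightly (0.2 N up) for half a second. Origin: its centre on the glass surface; axes as the hob's.
- saucepan: Steel saucepan, 180 mm across, 95 mm high, 0.95 kg, with a black handle reaching 250 mm from its axis towards the rear. It stands on the left or the right cooking zone. Origin: centre of its underside; the handle is on its +x side. Its wall comes no nearer than 75 mm to the middle line of the sliders.
- screw_tub: White plastic tub of screws, 100 mm across, 45 mm high, 0.12 kg, standing on the other cooking zone. Origin: centre of its underside.
- screwdriver: Red-handled screwdriver, 190 mm long, 26 mm thick, lying front to rear on the glass between the two zones, at least 60 mm behind the on/off key. Origin: underside, half-way along it; x points to the blade (rear).

How it is judged:
By the outcome, as a careful person would: the job done as asked, in the order asked, and still so for the second after the job is handed in, while the arm keeps its last pose, push and grip.
It also fails if it takes over 51 s, if anything falls off the work surface, if the arm or the gripper's body presses on something with over 40 N, if the wrist force passes 120 N, or if a joint passes its speed limit or range.

## Working session

There is one attempt and no reset: what is moved stays moved. The work goes in short steps, Python scripts to look and compute and a shell command to move; the robot and the scene stay as the last step left them, time stands still between calls to the robot, and variables do not carry over. Pictures are saved under pics/ and viewed, at most 10 in all, crops included, and the job is handed in when it is done.

```bash
mkdir -p pics; python3 - <<'E'
from bench import monitor, optics, bot
import cv2
for n in("top","side"):
    cv2.imwrite(f"pics/{n}0.png",optics.read_camera(n)[:,:,::-1]); print(n,optics.camera_info(n))
o=monitor.get_obs()
for k in("time_s","tcp_pos","tool_rot","force","grip_width","joint_pos"):print(k,o[k])
E
```

```text
top {'fx': 484.5122853471165, 'fy': 484.5122853471165, 'cx': 315.7189152694179, 'cy': 243.31056331043533, 'dist': array([-0.05072974,  0.        ,  0.        ,  0.        ,  0.        ]), 'R': array([[-0.02397419, -0.9996864 , -0.00723493],
       [-0.99816435,  0.02433904, -0.0554576 ],
       [ 0.0556163 ,  0.0058921 , -0.99843483]]), 't': array([0.01237855, 0.59608163, 0.76815974])}
side {'fx': 483.9831528474868, 'fy': 483.9831528474868, 'cx': 322.530424483872, 'cy': 237.06668822043423, 'dist': array([-0.05106508,  0.        ,  0.        ,  0.        ,  0.        ]), 'R': array([[-0.7577381 , -0.65255568, -0.00201365],
       [-0.49672185,  0.57878186, -0.64674489],
       [ 0.42320252, -0.48906302, -0.76270374]]), 't': array([0.44926525, 0.33810734, 0.53316131])}
time_s 0.1
tcp_pos [ 0.14837149 -0.65797828  0.24050552]
tool_rot [-3.12073389e+00 -3.47526909e-01  4.76960556e-04]
force [-0.50646633 -0.40840818 -0.31256954]
grip_width 0.08766142228512853
joint_pos [ 1.24086765  0.47769757  0.02237621  1.5563227  -0.0115022   1.1092981
 -0.08311083]
```

View pics/top0.png

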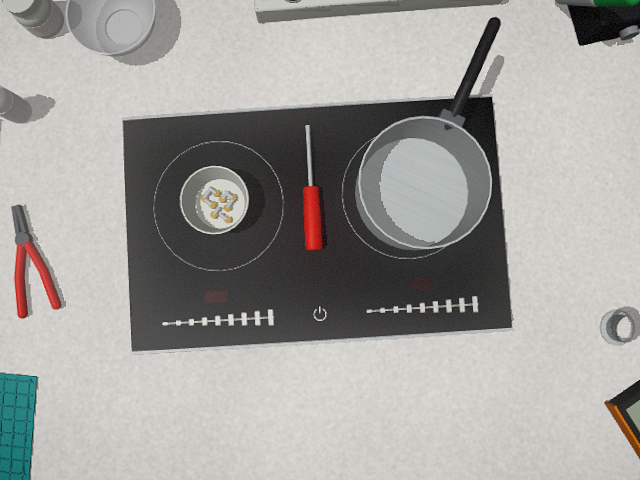

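View pics/side0.png

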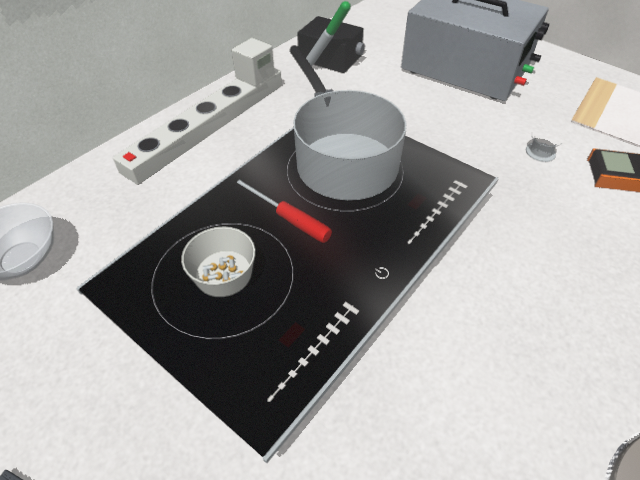

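The pan is on the right (-y) zone: its slider runs from the low end at about (366,311) to the full end at about (478,304) in the top picture, with the key at (320,314). The tub is on the left zone. Next I'll fit the hob pose from both cameras.

```bash
cat > h.py <<'E'
import numpy as np,cv2
from bench import monitor, optics
from scipy.spatial.transform import Rotation as Ro
def ray(cam,uv,z=0.065):
    c=optics.camera_info(cam);K=np.array([[c['fx'],0,c['cx']],[0,c['fy'],c['cy']],[0,0,1]])
    p=cv2.undistortPoints(np.array([[uv]],float),K,c['dist'])[0,0]
    R,t=c['R'],c['t'];C=-R.T@t;d=R.T@np.array([*p,1]);return C+d*(z-C[2])/d[2]
E
python3 - <<'E'
from h import *
P={"top":dict(key=(320,314),rlo=(366,311),rhi=(478,304),llo=(162,324),lhi=(274,317.5),c1=(123,121),c2=(131,351),c3=(511,327),c4=(493,97)),
"side":dict(key=(382,272),rlo=(409,242),rhi=(464,183),llo=(269,400),lhi=(354,305))}
for c in P:
    for k,v in P[c].items():print(c,k,ray(c,v).round(4))
    a=ray(c,P[c]["llo"]);b=ray(c,P[c]["rhi"]);d=a-b
    print("yaw",np.degrees(np.arctan2(-d[0],d[1])),np.linalg.norm(d),"mid",(a+b)/2, "slider len",np.linalg.norm(ray(c,P[c]["rlo"])-b))
o=monitor.get_obs();print(Ro.from_rotvec(o["tool_rot"]).as_matrix().round(4))
# refine: crops
t=cv2.imread("pics/top0.png")[280:340,300:500];s=cv2.imread("pics/side0.png")[160:290,360:500]
t=cv2.resize(t,None,fx=4,fy=4,interpolation=2);s=cv2.resize(s,(355,330),interpolation=2)
im=np.zeros((580,800,3),np.uint8);im[:240]=t;im[245:575,:355]=s;cv2.imwrite("pics/crop.png",im)
E
```

```text
top key [ 0.4866 -0.0062  0.065 ]
top rlo [ 0.4894 -0.0757  0.065 ]
top rhi [ 0.4954 -0.246   0.065 ]
top llo [0.4765 0.2341 0.065 ]
top lhi [0.4829 0.0633 0.065 ]
top c1 [0.7924 0.2944 0.065 ]
top c2 [0.4364 0.2824 0.065 ]
top c3 [ 0.4593 -0.2952  0.065 ]
top c4 [ 0.8153 -0.2843  0.065 ]
yaw 2.261764201300341 0.4803941840889168 mid [ 0.48595657 -0.00594478  0.065     ] slider len 0.17033685176679245
side key [ 0.4866 -0.0074  0.065 ]
side rlo [ 0.4887 -0.0792  0.065 ]
side rhi [ 0.491  -0.2477  0.065 ]
side llo [0.4767 0.2323 0.065 ]
side lhi [0.4826 0.0623 0.065 ]
yaw 1.712952744798448 0.4802422433144719 mid [ 0.48386596 -0.00773095  0.065     ] slider len 0.16853759051115805
[[ 9.755e-01  2.200e-01 -5.000e-04]
 [ 2.200e-01 -9.755e-01  1.500e-03]
 [-1.000e-04 -1.600e-03 -1.000e+00]]
```

View pics/crop.png

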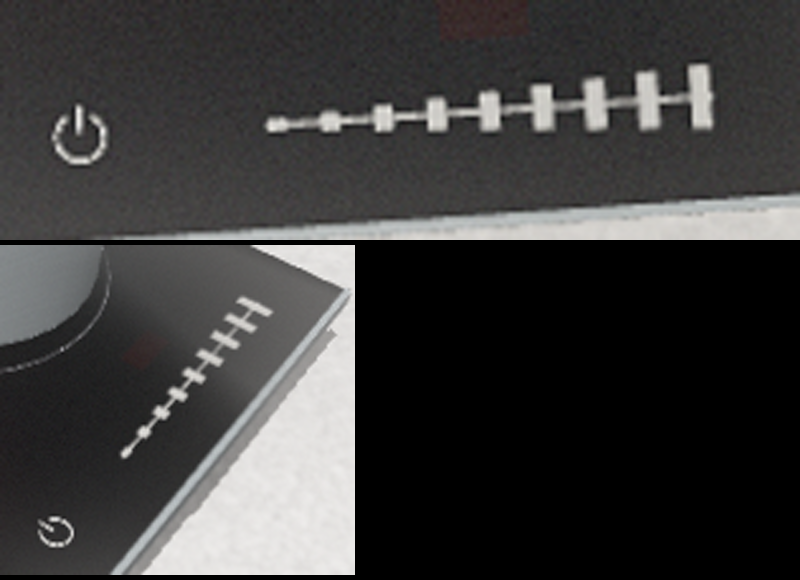

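The crop confirms the key ring centre at top-image (320,314.2), the low bar at (369,311) and the full-power bar at (475,304). The slider length comes out at 170 mm and the row at 480 mm, both matching the given sizes. Key is at world (0.4865, -0.007) and hob yaw is about 2.1°. The closing line goes along the slider, which keeps the gripper body clear of the pan.

```bash
python3 -m handwheel '0 0 0.09 0.03 -0.027 0.003 0;0 0 0.185 0.06 -0.054 0.006 0;0 0 0.185 0.09 -0.081 0.009 0;0 0 0.185 0.12 -0.108 0.012 0;0 0 0.185 0.15 -0.135 0.015 0;0 0 0.185 0.18 -0.162 0.018 0;0 0 0.185 0.21 -0.189 0.021 0;0 0 0.185 0.24 -0.216 0.024 0;0 0 0.185 0.27 -0.243 0.027 0;0 0 0.185 0.298 -0.269 0.03 0' 10
cat >> h.py <<'E'
def to(x,y,z):
    o=monitor.get_obs();R=Ro.from_rotvec(o["tool_rot"])
    W=np.array([[np.cos(a:=np.radians(2.1)),np.sin(a),0],[np.sin(a),-np.cos(a),0],[0,0,-1]]).T
    print("t",o["time_s"],"tcp",np.round(o["tcp_pos"],4),"F",np.round(o["force"],2),"grip",round(o["grip_width"],4))
    print("d",R.inv().apply(np.array([x,y,z])-o["tcp_pos"]).round(4),"turn",(R.inv()*Ro.from_matrix(W)).as_rotvec().round(4))
E
python3 -c "
from h import *
to(.4865,-.007,.104)"
```

```text
time_s: 0.93
tcp_pos: [0.3809, -0.3284, 0.2112]
tool_rot: [-3.141, -0.058, 0.0]
force: [0.4, -0.4, 0.1]
grip_width: 0.0246
grasp_force: 0.0
t 0.9333 tcp [ 0.3809 -0.3284  0.2112] F [ 0.35 -0.35  0.07] grip 0.0246
d [ 0.1175 -0.3172  0.1072] turn [-0.0002  0.      0.0006]
```

```bash
python3 -m handwheel '0 0 0 0.012 -0.032 0.007 0;0 0 0 0.025 -0.066 0.018 0;0 0 0 0.038 -0.102 0.03 0;0 0 0 0.051 -0.138 0.043 0;0 0 0 0.064 -0.174 0.056 0;0 0 0 0.077 -0.21 0.069 0;0 0 0 0.09 -0.246 0.082 0;0 0 0 0.104 -0.28 0.094 0;0 0 0 0.115 -0.31 0.104 0;0 0 0 0.1175 -0.317 0.107 0' 10
python3 - <<'E'
from h import *
import time
t=optics.read_camera("top");s=optics.read_camera("side")
to(.4865,-.007,.084)
im=np.zeros((480,800,3),np.uint8)
im[:,:400]=cv2.resize(t[240:360,270:370],(400,480));im[:,400:]=cv2.resize(s[200:320,330:430],(400,480))
cv2.imwrite("pics/hover.png",im[:,:,::-1])
E
```

```text
time_s: 1.77
tcp_pos: [0.4864, -0.0034, 0.1031]
tool_rot: [-3.138, -0.069, 0.001]
force: [0.3, -0.4, -0.0]
grip_width: 0.0003
grasp_force: 0.0
t 1.8667 tcp [ 0.4856 -0.0074  0.1036] F [0.5  0.13 0.66] grip 0.0003
d [ 0.001  -0.0003  0.0196] turn [-0.0008  0.0016  0.0044]
```

View pics/hover.png

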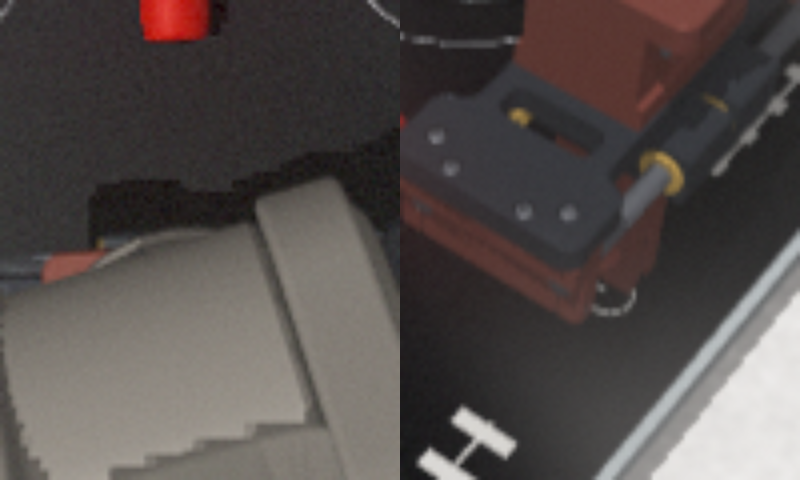

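The gripper hovers with the fingertips over the ring, which is just visible under them at side crop (612,298). I'll descend gently.

```bash
python3 -m handwheel '0 0 0.002 0 0 0.004 0;0 0 0.004 0 0 0.008 0;0 0 0.004 0 0 0.012 0;0 0 0.004 0 0 0.014 0;0 0 0.004 0 0 0.015 0;0 0 0.004 0 0 0.016 0;0 0 0.004 0 0 0.017 0;0 0 0.004 0 0 0.0175 0;0 0 0.004 0 0 0.018 0;0 0 0.004 0 0 0.018 0' 10;python3 -c "
from h import *
to(.4865,-.007,.084)"
```

```text
time_s: 2.7
tcp_pos: [0.4858, -0.0094, 0.0864]
tool_rot: [3.141, 0.052, 0.0]
force: [0.5, 0.2, 0.0]
grip_width: 0.0007
grasp_force: 0.0
t 2.7 tcp [ 0.4858 -0.0094  0.0864] F [0.54 0.2  0.03] grip 0.0007
d [ 0.0008 -0.0024  0.0024] turn [ 0.     -0.0001 -0.0038]
```

```bash
python3 -m handwheel '0 0 0 0.001 -0.001 0.0004 0;0 0 0 0.001 -0.002 0.0008 0;0 0 0 0.001 -0.0024 0.0012 0;0 0 0 0.001 -0.0024 0.0015 0;0 0 0 0.001 -0.0024 0.0018 0;0 0 0 0.001 -0.0024 0.0021 0;0 0 0 0.001 -0.0024 0.0024 0;0 0 0 0.001 -0.0024 0.0026 0;0 0 0 0.001 -0.0024 0.0028 0;0 0 0 0.001 -0.0024 0.0028 0' 10;python3 -c "
from h import *
to(.4865,-.007,.084)"
```

```text
time_s: 3.53
tcp_pos: [0.4868, -0.007, 0.0841]
tool_rot: [3.141, 0.051, 0.0]
force: [-2.8, 0.1, 8.3]
grip_width: 0.0004
grasp_force: 3.6
t 3.5333 tcp [ 0.4868 -0.007   0.0841] F [-2.77  0.11  8.27] grip 0.0004
d [-0.0003  0.      0.0001] turn [ 0.0002 -0.0001 -0.0039]
```

```bash
python3 -m handwheel '0 0 0 0 0 -0.0001 0;0 0 0 0 0 -0.0002 0;0 0 0 0 0 -0.0002 0;0 0 0 0 0 -0.0002 0;0 0 0 0 0 -0.0002 0;0 0 0 0 0 -0.0002 0;0 0 0 0 0 -0.0002 0;0 0 0 0 0 -0.0002 0;0 0 0 0 0 -0.0002 0;0 0 0 0 0 -0.0002 0' 10;python3 -c "
from h import *
to(.4893,-.0815,.104)"
```

```text
time_s: 4.37
tcp_pos: [0.4867, -0.007, 0.0841]
tool_rot: [3.141, 0.051, 0.0]
force: [-2.3, -0.2, 6.0]
grip_width: 0.0003
grasp_force: 3.2
t 4.3667 tcp [ 0.4867 -0.007   0.0841] F [-2.32 -0.22  5.98] grip 0.0003
d [ 0.0001  0.0745 -0.0199] turn [ 0.0001 -0.0001 -0.004 ]
```

```bash
python3 -m handwheel '0 0 0 0 0 -0.006 0;0 0 0 0 0 -0.012 0;0 0 0 0 0.014 -0.015 0;0 0 0 0 0.03 -0.015 0;0 0 0 0 0.046 -0.015 0;0 0 0 0 0.06 -0.015 0;0 0 0 0 0.07 -0.012 0;0 0 0 0 0.0745 -0.008 0;0 0 0 0 0.0745 -0.005 0;0 0 0 0 0.0745 -0.003 0' 10;python3 -c "
from h import *
to(.4893,-.0815,.084)"
```

```text
time_s: 5.2
tcp_pos: [0.4889, -0.0809, 0.0862]
tool_rot: [-3.141, -0.052, 0.001]
force: [-0.3, 0.1, 0.1]
grip_width: 0.0002
grasp_force: 0.0
t 5.2 tcp [ 0.4889 -0.0809  0.0862] F [-0.26  0.1   0.11] grip 0.0002
d [0.0004 0.0006 0.0022] turn [-0.0005  0.0006 -0.0037]
```

```bash
python3 -m handwheel '0 0 0 0 0 0.0004 0;0 0 0 0 0 0.0008 0;0 0 0 0 0 0.0012 0;0 0 0 0 0 0.0016 0;0 0 0 0 0 0.002 0;0 0 0 0 0 0.0023 0;0 0 0 0 0 0.0026 0;0 0 0 0 0 0.0028 0;0 0 0 0 0 0.003 0;0 0 0 0 0 0.003 0' 10;python3 -c "
from h import *
to(.4954,-.2415,.084)"
```

```text
time_s: 6.03
tcp_pos: [0.4892, -0.0814, 0.0841]
tool_rot: [3.141, 0.051, 0.0]
force: [-1.1, 1.2, 4.5]
grip_width: 0.0005
grasp_force: 2.3
t 6.0333 tcp [ 0.4892 -0.0814  0.0841] F [-1.13  1.16  4.52] grip 0.0005
d [1.000e-03 1.602e-01 1.000e-04] turn [ 0.0001 -0.0001 -0.0039]
```

```bash
python3 -m handwheel '0 0 0 0 0.001 0 0;0 0 0 0 0.003 0 0;0 0 0 0 0.006 0 0;0 0 0 0 0.009 0 0;0 0 0 0 0.012 0 0;0 0 0 0 0.015 0 0;0 0 0 0 0.018 0 0;0 0 0 0 0.021 0 0;0 0 0 0 0.024 0 0;0 0 0 0 0.027 0 0' 10;python3 -c "
from h import *
to(.4954,-.2415,.084)"
```

```text
time_s: 6.87
tcp_pos: [0.4907, -0.1083, 0.0841]
tool_rot: [-3.141, -0.052, -0.002]
force: [-0.4, 4.3, 5.4]
grip_width: 0.0004
grasp_force: 2.8
t 6.8667 tcp [ 0.4907 -0.1083  0.0841] F [-0.37  4.34  5.43] grip 0.0004
d [0.0003 0.1333 0.    ] turn [-0.0005 -0.0012 -0.0037]
```

```bash
python3 -m handwheel '0 0 0 0 0.004 0 0;0 0 0 0 0.008 0 0;0 0 0 0 0.012 0 0;0 0 0 0 0.016 0 0;0 0 0 0 0.02 0 0;0 0 0 0 0.024 0 0;0 0 0 0 0.028 0 0;0 0 0 0 0.032 0 0;0 0 0 0 0.036 0 0;0 0 0 0 0.04 0 0' 10;python3 -c "
from h import *
to(.4954,-.2415,.084)"
```

```text
time_s: 7.7
tcp_pos: [0.4919, -0.1482, 0.0841]
tool_rot: [-3.141, -0.052, -0.002]
force: [0.6, 3.9, 6.0]
grip_width: 0.0006
grasp_force: 3.0
t 7.7 tcp [ 0.4919 -0.1482  0.0841] F [0.6  3.86 5.99] grip 0.0006
d [0.0004 0.0933 0.    ] turn [-0.0005 -0.001  -0.0036]
```

Force is rising slowly, so I'll ease up slightly.

```bash
python3 -m handwheel '0 0 0 0 0.004 0 0;0 0 0 0 0.008 0 0;0 0 0 0 0.012 0 0;0 0 0 0 0.016 -0.0001 0;0 0 0 0 0.02 -0.0001 0;0 0 0 0 0.024 -0.0001 0;0 0 0 0 0.028 -0.0001 0;0 0 0 0 0.032 -0.0001 0;0 0 0 0 0.036 -0.0001 0;0 0 0 0 0.04 -0.0001 0' 10;python3 -c "
from h import *
to(.4954,-.2415,.084)"
```

```text
time_s: 8.53
tcp_pos: [0.493, -0.1882, 0.0841]
tool_rot: [-3.141, -0.052, -0.001]
force: [-0.3, 4.7, 5.3]
grip_width: 0.0004
grasp_force: 3.0
t 8.5333 tcp [ 0.493  -0.1882  0.0841] F [-0.28  4.66  5.28] grip 0.0004
d [0.0006 0.0533 0.0001] turn [-0.0005 -0.0006 -0.0036]
```

```bash
python3 -m handwheel '0 0 0 0 0.004 0 0;0 0 0 0.0002 0.008 0 0;0 0 0 0.0003 0.012 0 0;0 0 0 0.0004 0.016 0 0;0 0 0 0.0005 0.02 0 0;0 0 0 0.0006 0.024 0 0;0 0 0 0.0006 0.028 0 0;0 0 0 0.0006 0.032 0 0;0 0 0 0.0006 0.036 0 0;0 0 0 0.0006 0.04 0 0' 10;python3 -c "
from h import *
to(.4954,-.2415,.084)"
```

```text
time_s: 9.37
tcp_pos: [0.4949, -0.228, 0.0841]
tool_rot: [-3.14, -0.052, -0.001]
force: [0.1, 5.0, 7.0]
grip_width: 0.0004
grasp_force: 3.2
t 9.3667 tcp [ 0.4949 -0.228   0.0841] F [0.07 4.99 6.95] grip 0.0004
d [0.0001 0.0135 0.0001] turn [-0.0007 -0.0004 -0.0035]
```

```bash
python3 -m handwheel '0 0 0 0 0.003 0 0;0 0 0 0 0.006 0 0;0 0 0 0 0.0085 0 0;0 0 0 0 0.0105 0 0;0 0 0 0 0.012 0 0;0 0 0 0 0.013 0 0;0 0 0 0 0.013 0 0;0 0 0 0 0.013 0 0;0 0 0 0 0.013 0 0;0 0 0 0 0.013 0 0' 10;python3 - <<'E'
from h import *
t=optics.read_camera("top");s=optics.read_camera("side")
to(.4954,-.2415,.084)
cv2.imwrite("pics/end.png",cv2.resize(np.hstack([t,s]),(800,300))[:,:,::-1])
b=cv2.imread("pics/side0.png")[:,:,::-1]
# hob shift check: tub side/left slider region
f=lambda i:np.float32(cv2.cvtColor(i[220:460,90:360].copy(),cv2.COLOR_RGB2GRAY))
print(cv2.phaseCorrelate(f(b),f(s)))
E
```

```text
time_s: 10.2
tcp_pos: [0.4953, -0.2412, 0.0841]
tool_rot: [-3.141, -0.052, -0.001]
force: [0.1, 3.6, 6.0]
grip_width: 0.0006
grasp_force: 3.0
t 10.3 tcp [ 0.4953 -0.2412  0.0841] F [0.85 3.2  6.36] grip 0.0006
d [0.0001 0.0003 0.0001] turn [-0.0003 -0.0005 -0.0038]
((-0.013728336910219241, 0.007986281067829282), 0.9959206897829785)
```

View pics/end.png

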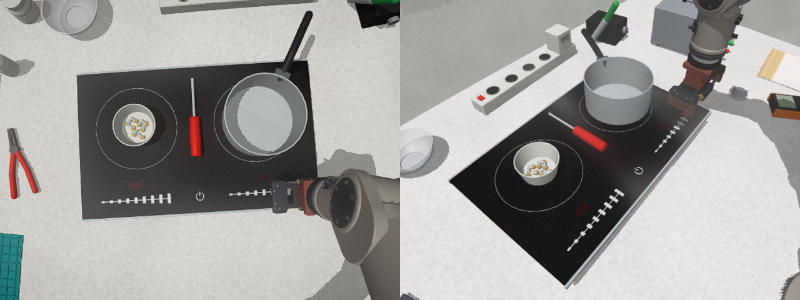

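The picture shows the fingertips on the full-power end of the right slider at side panel (680,115). The hob, pan, tub and screwdriver have not shifted (image shift under 0.02 px). I'll lighten the push a little, then hand in.

```bash
python3 -m handwheel '0 0 0 0 0 -0.0001 0;0 0 0 0 0 -0.0001 0;0 0 0 0 0 -0.0002 0;0 0 0 0 0 -0.0002 0;0 0 0 0 0 -0.0002 0;0 0 0 0 0 -0.0002 0;0 0 0 0 0 -0.0002 0;0 0 0 0 0 -0.0002 0;0 0 0 0 0 -0.0002 0;0 0 0 0 0 -0.0002 0' 10 | tee f.txt; python3 -c "
from bench import monitor,bot
f=monitor.get_obs()['force'];print(f)
if 1.5<f[2]<12: print(bot.close_job())"
```

```text
time_s: 11.13
tcp_pos: [0.4951, -0.2415, 0.0841]
tool_rot: [3.141, 0.051, 0.0]
force: [1.0, 2.4, 2.9]
grip_width: 0.0004
grasp_force: 2.0
[1.03004568 2.44958027 2.92243588]
the job is handed in; nothing more can be done
None
```

I held the on/off key for about a second, slid the shut fingertips along the right (saucepan) slider from low to full power, and handed the job in at about 11 s with them resting there at about 3 N; nothing on the hob visibly shifted.

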